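# Open the quick clamp around the corner guard

### The job

Open the bench quick clamp so that the corner guard can be taken out later: with a fingertip press down the red release plate on the sliding jaw, and keep it pressed while you push the jaw back along its bar, away from the guard, until it is fully back against the end stop. Then let go so that the red plate springs up again and move clear. Nothing is picked up: leave the guard standing where it is, and do not disturb the tape gun, hole punch or tumbler.

Things in the scene. Friction and masses are not known exactly. Their poses are not given: they have to be found in the camera images.
- clamp: Bench quick clamp, screwed to the table (does not move). Plywood base plate 110 x 340 x 12 mm, carrying a toothed steel bar 60 mm wide whose top is 38 mm above the table. Origin: on the table under the bar's centre line (the base plate runs from y = -185 to +155 mm). Own y axis runs along the bar and is the direction in which the jaw opens; z up. Fixed blue jaw at y = -167 to -145 mm, 89 mm high; blue end stop at y = +109 to +127 mm, 62 mm high.
- jaw (a joint): Slide of the blue moving jaw along the clamp's +y, in m: 0 = closed up to the guard, 0.125 = fully back against the end stop. Starts anywhere between 0 and 0.036. The ratchet stops it from opening (a few mm of play) unless the red plate is held down; then it slides against about 2 N plus drag growing with speed (0.6 N at 0.1 m/s). Stays where it is left.
- release (a joint): Travel of the red release plate, in m, downwards: 0 = up (jaw locked), 0.010 = fully down. A spring pushes it up: about 6 N to start it, 8.5 N fully down. The pawl leaves the teeth at about 4.5 mm down, so hold it 6 mm or more down, all the way if you like, while pushing the jaw. Springs back when let go; if let go early, the ratchet catches again.
- release_top (a point): Centre of the top face of the red plate, on the moving jaw, 82 mm above the table when up. The plate is 48 mm across the bar and 42 mm along it, flat, and moves along with the jaw. Nothing else on the jaw near it is higher than 66 mm, except the yellow fence at its +y end.
- fence_face (a point): On the yellow upright fence of the moving jaw, centred on the face that looks to the clamp's -y (towards the red plate), 16 mm below the fence's top edge. The fence is 52 mm wide, 12 mm thick, its top 116 mm above the table; this face is 23.5 mm to +y of release_top. A fingertip standing on the red plate can push against it.
- guard: Cut of orange hard-plastic corner guard, L-profile, 44 x 44 mm legs, 4 mm thick, 50 mm high, 60 g, standing loose on the bar between the jaws. Origin at the centre of its underside, z up.
- tape_gun: Blue tape gun lying on its side, about 120 x 200 x 48 mm, loose. Origin on the table under its middle.
- punch: Chrome hole punch on a black base, 110 x 50 x 65 mm, loose. Origin at the centre of its underside.
- tumbler: Frosted glass tumbler of markers, 72 mm wide, markers up to 148 mm high, loose, easily tipped. Origin at the centre of its underside, z up.
There are look-alikes about, which are no part of the job. Of the things shaped like the guard, the orange one is meant.

How it is judged:
On the way, in this order (a step that is already met when the one before it is completed fails the run):
1. the red release plate is pressed at least 4.5 mm down while the jaw is still near its start (value of joint release above 0.0045 m and value of joint jaw below 0.06 m), for 0.1 s.
2. the jaw is pushed back against the end stop with the release held down (value of joint jaw above 0.121 m and value of joint release above 0.002 m), for 0.1 s.
At the end, for the whole second after the job is handed in: The jaw is within 5 mm of the end stop and at rest, the red plate has sprung up (less than 1.5 mm down), the guard stands upright within 15 mm of where it was, and the tape gun, punch and tumbler are within 20 mm of where they were, the tumbler upright (value of joint jaw above 0.12 m and value of joint release below 0.0015 m and velocity of joint jaw below 0.005 m/s and distance of each of tape_gun, punch, tumbler from where it was at the start of the episode below 0.02 m and distance of guard from where it was at the start of the episode below 0.015 m and angle between each of guard, tumbler's own z axis and vertical below 0.2 rad); the robot touches nothing.
It fails at once if the locked jaw is forced open without the release pressed (value of joint release below 0.002 m and velocity of joint jaw above 0.1 m/s).
It fails at once if the guard is moved more than 15 mm, lifted or tipped (distance of guard from where it was at the start of the episode above 0.015 m or angle between guard's own z axis and vertical above 0.25 rad).
It fails at once if a bystander is moved more than 20 mm, lifted or tipped (distance of any of tape_gun, punch, tumbler from where it was at the start of the episode above 0.02 m or angle between tumbler's own z axis and vertical above 0.25 rad).
It also fails if it takes over 30 s, if anything falls off the work surface, if the arm or the gripper's body presses on something with over 40 N, if the wrist force passes 120 N, or if a joint passes its speed limit or range.

### The arm

A 6-joint arm with a two-finger parallel gripper is mounted at the origin on the work surface. World frame = base frame: x ahead of the robot, y to its left, z up, the work surface at z = 0. Lengths are in m, angles in rad, forces in N, time in s.
With the tool pointing down it reaches from about 0.25 to 0.775 m from the base axis. Payload 4 kg.
Tool frame: the origin (TCP) lies at the very end of the fingers, on their centre line; the grasp point (between the pads) lies 19 mm behind it; x points along the fingers, y is the direction in which the jaws open and shut, and the axes are right-handed (so a half turn about x gives the same grasp; the last joint's range is limited). The gripper opens to 94 mm and grips with 3 to 60 N. Pads are 16 mm wide; open, the fingers measure 119 mm over their backs; the gripper's body (75 mm by 177 mm) begins 78 mm behind the grasp point.
Start: joints at [-1.45, 0.087, 1.371, -0, 1.684, -0.103], TCP at [0.122, -0.536, 0.177] pointing down, gripper open.
Joint ranges: [-3.1, 3.1], [-0.76, 2.03], [0.27, 2.55], [-1.08, 4.22], [0.17, 2.65], [-2.57, 2.57]. Speed limits (rad/s): [2.79, 2.79, 3.14, 3.14, 3.14, 3.14].

### API

Orientations are given as [roll, pitch, yaw] about the fixed x, y, z axes, in that order (R = Rz(yaw) Ry(pitch) Rx(roll)).
In Python, from bench import robot gives the robot as it stands.
- The arm moves only by the tool carry_out, never from a script. Its argument "targets" is a list of rows, each a list of 5 numbers: the closure, from 0 (fully open) to 1 (shut), then the shift along the tool's x, y, z in cm, then the turn about the tool's x in degrees. In form: [[fingers, tx, ty, tz, turn], ...]. A call has 1 to 20 rows; each row shifts and turns the commanded pose from where the row before left it, along the tool's axes as they then stand; what a row does not reach is not made up. A row lasts 1/10 s, in which the tool goes at most 50 mm and 8.59 degrees, less where a joint would pass 70% of its speed; a pose out of reach is approached as far as the arm can. A call is refused whole if a number of a shift passes 5 or a number of a turn 8.59, either way. A call with a gripper value outside its range is refused whole. The fingers move at their own pace and stop on an object; the grip force is fixed at half the most. Time passes only in rows, so rows that do not move let the fingers close. It gives the time, the measured TCP pose, the force and the opening at its end, in the units of the state.
- robot.get_obs(): the state, without advancing time (a new reading comes with each control period).
- robot.snapshot(name): name is "scene" or "top" or "wrist"; returns a dict with "image" (420x560x3 uint8, red, green, blue), "camera_matrix" (3x3 intrinsics, pixels), "distortion" ([k1, k2, p1, p2, k3] as OpenCV has them; the pictures are not rectified), "pose" (4x4, takes a point from camera to world coordinates). Camera axes: x right, y up, looking along -z (the intrinsics and any distortion apply to the point x, -y, -z); pixel columns grow to the right and rows downward; lengths in m; the calibration is good to about 2 mm. A picture is of the moment at which its call begins. There is no depth.
- robot.close_job(): hands the job in, once; it reports no verdict.
The state is a dict: "time": time; "joint_positions": joint angles; "qvel": joint speeds; "joint_torque": joint torques, N m; "tool_pos": TCP position; "ee_rot": TCP orientation; "wrist_force": force on the tool from outside, world axes, zero at the start; "wrist_torque": the same for the moment, N m; "width": finger opening in m.
Only numpy, scipy, OpenCV 4.12 (cv2) and the standard library are available. Lean on these libraries where they do the work, as an engineer would, in place of code of your own. Each camera call takes 0.05 s, during which the arm holds its last target. There are 200 camera calls.

## Working session

There is one attempt and no reset: what is moved stays moved. The work goes in short steps, Python scripts to look and compute and a tool call to move; the robot and the scene stay as the last step left them, time stands still between calls to the robot, and variables do not carry over. Pictures are saved under pics/ and viewed, about 8 in all and at most 12, crops included, and the job is handed in when it is done.

Besides the shell and the picture viewer there is one more tool, called after "Call:" as a command line: name --pt "numbers of a row" for each row, then --argument value for the rest. carry_out: Moves the arm, as the interface text tells. Its arguments: {"type":"object","properties":{"targets":{"type":"array","items":{"type":"array","items":{"type":"number"}}}},"required":["targets"]}

```bash
mkdir -p pics
cat > h.py <<'E'
import numpy as np, cv2
from bench import robot
def snap(n,f):
    s=robot.snapshot(n); cv2.imwrite(f'pics/{f}.png',s['image'][:,:,::-1]); np.savez(f'pics/{f}.npz',K=s['camera_matrix'],D=s['distortion'],P=s['pose']); return s
def ray(f,uv):
    c=np.load(f'pics/{f}.npz'); p=cv2.undistortPoints(np.array([[uv]],float),c['K'],c['D'])[0,0]
    P=c['P']; return P[:3,3], P[:3,:3]@np.array([p[0],-p[1],-1.])
def onz(f,uv,z):
    o,d=ray(f,uv); return o+d*(z-o[2])/d[2]
def proj(f,X):
    c=np.load(f'pics/{f}.npz');P=c['P']; q=(np.array(X)-P[:3,3])@P[:3,:3]
    q=q*[1,-1,-1]; return cv2.projectPoints(q.reshape(1,3),np.zeros(3),np.zeros(3),c['K'],c['D'])[0][0,0]
E
python3 - <<'E'
from h import *
snap('top','t1');snap('scene','s1')
a=cv2.imread('pics/t1.png');b=cv2.imread('pics/s1.png')
cv2.imwrite('pics/both.png',cv2.resize(np.hstack([a,b]),(800,300)))
o=robot.get_obs();print(o['tool_pos'],o['ee_rot'],o['width'],o['time'])
E
```

```text
[ 0.12199848 -0.53574388  0.17582492] [-1.66635073  1.56884315  1.69907039] 0.09416575148185179 0.1
```

View pics/t1.png

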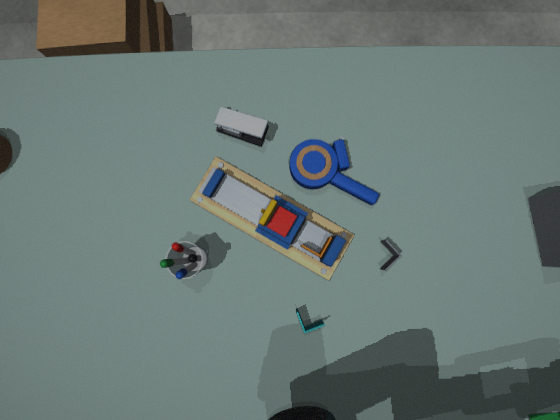

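View pics/s1.png

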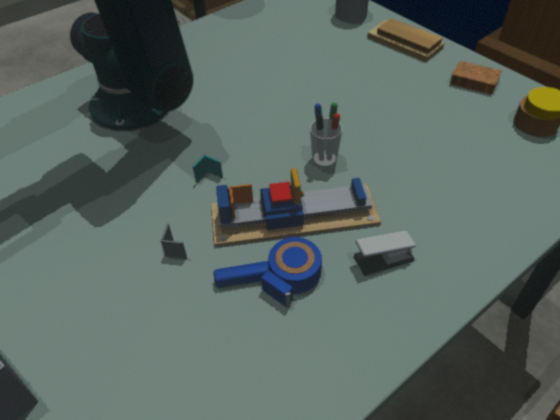

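Top view: the clamp runs from (205,175) to (345,255). The red plate is at (282,221), the yellow fence at (268,212), the end stop at (214,182) and the fixed jaw at (333,250). The guard-shaped candidates are orange (322,243) between the jaws, grey (390,254) and teal (310,318). The orange one is meant, and none of them is to be touched.

Run:
```python
from h import *
def comps(f,lo,hi,amin,box):
    im=cv2.imread(f'pics/{f}.png');h=cv2.cvtColor(im,cv2.COLOR_BGR2HSV);m=cv2.inRange(h,lo,hi)
    n,l,s,c=cv2.connectedComponentsWithStats(m)
    r=[]
    for i in range(1,n):
        x,y=c[i]
        if s[i,4]>=amin and box[0]<x<box[1] and box[2]<y<box[3]:
            pts=np.argwhere(l==i)[:,::-1].astype(np.float32); r.append((c[i],s[i,4],cv2.boxPoints(cv2.minAreaRect(pts))))
    return r
T=(190,360,155,285);S=(205,385,160,240)
for f,B in(('t1',T),('s1',S)):
  for nm,lo,hi,z in(('red',(0,190,120),(6,255,255),.082),('yel',(20,150,100),(32,255,255),.116),('blue',(100,120,40),(125,255,255),.062),('orange',(7,180,100),(18,255,255),.07)):
    for c,a,bx in comps(f,lo,hi,12,B):
        print(f,nm,c.round(1),a,onz(f,c,z).round(4), [onz(f,p,z)[:2].round(3).tolist() for p in bx])
c=np.load('pics/t1.npz')['P'];print(c[:3,3])
im=cv2.imread('pics/t1.png')[150:290,185:365];cv2.imwrite('pics/c1.png',cv2.resize(im,None,fx=4.2,fy=4.2,interpolation=cv2.INTER_CUBIC))
```

```text
t1 red [284.  216.6] 196 [0.5579 0.0426 0.082 ] [[0.551, 0.067], [0.578, 0.051], [0.559, 0.019], [0.532, 0.036]]
t1 red [284.9 230.4] 14 [0.5313 0.0413 0.082 ] [[0.523, 0.045], [0.542, 0.043], [0.541, 0.038], [0.522, 0.04]]
t1 yel [267.1 211.8] 164 [0.5648 0.0734 0.116 ] [[0.549, 0.095], [0.592, 0.069], [0.584, 0.056], [0.54, 0.082]]
t1 blue [332.6 171.7] 1950 [ 0.6476 -0.0564  0.062 ] [[0.629, 0.042], [0.739, 0.012], [0.687, -0.172], [0.578, -0.14]]
t1 blue [313.5 161.7] 403 [ 0.6687 -0.0189  0.062 ] [[0.66, 0.011], [0.699, -0.009], [0.677, -0.049], [0.639, -0.029]]
t1 blue [213.2 182.6] 267 [0.6307 0.1829 0.062 ] [[0.611, 0.206], [0.661, 0.176], [0.65, 0.159], [0.6, 0.189]]
t1 blue [284.3 224.7] 752 [0.5436 0.0424 0.062 ] [[0.534, 0.101], [0.604, 0.059], [0.566, -0.004], [0.496, 0.038]]
t1 blue [333.2 250.5] 354 [ 0.491  -0.0523  0.062 ] [[0.471, -0.027], [0.523, -0.059], [0.511, -0.078], [0.459, -0.046]]
t1 orange [322.  248.2] 63 [ 0.496  -0.0299  0.07  ] [[0.494, -0.004], [0.518, -0.047], [0.497, -0.058], [0.474, -0.015]]
s1 red [280.2 191.4] 257 [0.5525 0.0461 0.082 ] [[0.526, 0.042], [0.544, 0.074], [0.578, 0.051], [0.561, 0.02]]
s1 yel [295.1 177.7] 87 [0.5686 0.0711 0.116 ] [[0.545, 0.079], [0.549, 0.088], [0.59, 0.063], [0.587, 0.055]]
s1 blue [358.2 188.5] 155 [0.6346 0.1822 0.062 ] [[0.607, 0.189], [0.612, 0.205], [0.661, 0.175], [0.657, 0.159]]
s1 blue [222.5 196.4] 220 [ 0.4726 -0.0387  0.062 ] [[0.441, -0.032], [0.452, -0.014], [0.503, -0.045], [0.492, -0.062]]
s1 blue [270.8 202.4] 219 [0.5487 0.0244 0.062 ] [[0.508, 0.033], [0.536, 0.086], [0.59, 0.05], [0.562, -0.0]]
s1 blue [283.1 214.8] 165 [0.5897 0.0222 0.062 ] [[0.567, -0.003], [0.603, 0.058], [0.614, 0.051], [0.578, -0.01]]
[0.49537366 0.03824137 0.8579286 ]
```

View pics/c1.png

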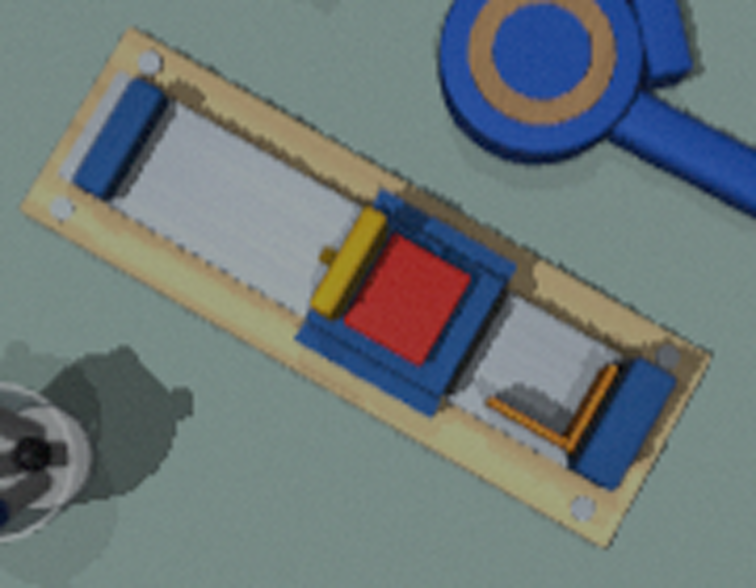

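The crop confirms it: red plate (282,221), yellow fence on its end-stop side, and the orange guard against the fixed jaw at the opposite end. Next I work out the axis and the moves in tool axes.

```bash
cat >> h.py <<'E'
from scipy.spatial.transform import Rotation as Ro
def tool():
    o=robot.get_obs(); return o,Ro.from_euler('xyz',o['ee_rot']).as_matrix()
E
python3 - <<'E'
from h import *
cp=lambda x,y:(185.+(x+.5)/4.2-.5,150+(y+.5)/4.2-.5)
base=[onz('t1',cp(*p),.012)[:2] for p in((130,28),(22,207),(605,547),(710,353))]
print(np.array(base).round(4)); b=np.array(base)
print('w',np.linalg.norm(b[0]-b[1]),np.linalg.norm(b[2]-b[3]),'len',np.linalg.norm(b[0]-b[3]))
ay=(b[0]-b[3]+b[1]-b[2]);ay/=np.linalg.norm(ay);print('ay',ay)
org=b.mean(0)+ay*.015; ax=np.array([ay[1],-ay[0]])
print('org',org)
loc=lambda p:((p[:2]-org)@ax,(p[:2]-org)@ay)
red=[onz('t1',cp(*p),.082) for p in((399,234),(470,272),(418,367),(343,320))]
print('red c',np.mean(red,0),loc(np.mean(red,0)),[loc(p) for p in red])
print('red s',loc(onz('s1',(280.2,191.4),.082)))
for f,c in(('t1',(267.1,211.8)),('s1',(295.1,177.7))):print('fence',loc(onz(f,c,.116)))
print('stop',loc(onz('t1',(213.2,182.6),.062)),'fixed',loc(onz('t1',(333.2,250.5),.089)))
print('tumbler',onz('t1',(187,258),.1))
o,R=tool();print(R.round(3));print(o['joint_positions'].round(3),o['tool_pos'])
E
```

```text
[[ 0.6963  0.1869]
 [ 0.6054  0.2418]
 [ 0.4304 -0.0467]
 [ 0.5247 -0.102 ]]
w 0.10616660789964395 0.1092778269302084 len 0.3359960140626049
ay [0.51467766 0.85738376]
org [0.57191631 0.08282186]
red c [0.55035265 0.04720617 0.082     ] (np.float64(-0.00015772685527219027), np.float64(-0.04163465379866291)) [(np.float64(0.023527333338013788), np.float64(-0.023540895714754498)), (np.float64(0.02448048328183281), np.float64(-0.06055444673475443)), (np.float64(-0.025106428177618035), np.float64(-0.0614499814058676)), (np.float64(-0.02353229586331705), np.float64(-0.020993291339274932))]
red s (np.float64(0.0023665705177162016), np.float64(-0.04145459765098819))
fence (np.float64(-0.0012416985478755785), np.float64(-0.011828537179684264))
fence (np.float64(0.0033278715161770985), np.float64(-0.011722144056052484))
stop (np.float64(-0.0010361955068600437), np.float64(0.1160529134320388)) fixed (np.float64(-0.001331143651025421), np.float64(-0.154867618888405))
tumbler [0.48255982 0.22561619 0.1       ]
[[-0.     0.222 -0.975]
 [ 0.002 -0.975 -0.222]
 [-1.    -0.002 -0.   ]]
[-1.45   0.088  1.372 -0.     1.684 -0.103] [ 0.12199848 -0.53574388  0.17582492]
```

Both views agree to about 2 mm: plate 49 × 40 mm, centre (0.551, 0.0475), opening direction (0.515, 0.857), fence face about 23.6 mm further on. I'll travel at the current height with the fingers shutting, then turn by −46°.

Call:
carry_out --pt "1 0 -2.4 -2.77 0" --pt "1 0 -2.4 -2.77 0" --pt "1 0 -2.4 -2.77 0" --pt "1 0 -2.4 -2.77 0" --pt "1 0 -2.4 -2.77 0" --pt "1 0 -2.4 -2.77 0" --pt "1 0 -2.4 -2.77 0" --pt "1 0 -2.4 -2.77 0" --pt "1 0 -2.4 -2.77 0" --pt "1 0 -2.4 -2.77 0" --pt "1 0 -2.4 -2.77 0" --pt "1 0 -2.4 -2.77 0" --pt "1 0 -2.4 -2.77 0" --pt "1 0 -2.4 -2.77 0" --pt "1 0 -2.4 -2.77 0" --pt "1 0 -2.4 -2.77 0" --pt "1 0 -2.4 -2.77 0" --pt "1 0 -2.4 -2.77 0" --pt "1 0 -2.4 -2.77 0" --pt "1 0 -2.4 -2.77 0"

```text
time: 2.1
tool_pos: [0.5561, 0.0561, 0.1762]
ee_rot: [-0.051, 1.57, -2.968]
wrist_force: [-0.5, -1.0, -0.4]
width: 0.0003
```

Call:
carry_out --pt "1 0 0 0 -7.7" --pt "1 0 0 0 -7.7" --pt "1 0 0 0 -7.7" --pt "1 0 0 0 -7.7" --pt "1 0 0 0 -7.7" --pt "1 0 0 0 -7.5" --pt "1 0 0 0 0" --pt "1 0 0 0 0"

```text
time: 2.9
tool_pos: [0.5555, 0.0547, 0.1764]
ee_rot: [-0.892, 1.57, -3.01]
wrist_force: [0.8, -0.9, -1.0]
width: 0.0002
```

```bash
cat > st.py <<'E'
from h import *
o,R=tool();t=np.array([.5556,.0552,o['tool_pos'][2]])
print(o['time'],o['tool_pos'].round(4),o['wrist_force'].round(2),o['width'],o['joint_positions'].round(2));print(R.round(3));print('to go tool cm',(R.T@(t-o['tool_pos'])*100).round(2))
ay=np.array([.515,.857]);print('tcp local y',(o['tool_pos'][:2]-[.5719,.0828])@ay,'x',(o['tool_pos'][:2]-[.5719,.0828])@[.857,-.515])
E
python3 st.py
```

```text
2.9 [0.5555 0.0547 0.1764] [ 0.83 -0.85 -0.95] 0.0002474578170216283 [-0.    0.11  1.35 -0.    1.69  0.54]
[[-0.001  0.854 -0.52 ]
 [-0.    -0.52  -0.854]
 [-1.    -0.001  0.001]]
to go tool cm [-0.   -0.02 -0.05]
tcp local y -0.03254915816357154 x 0.0004206939384778143
```

Call:
carry_out --pt "1 2 0 0 0" --pt "1 2 0 0 0" --pt "1 2 0 0 0" --pt "1 1.5 0 0 0" --pt "1 1 0 0 0" --pt "1 0 0 0 0"

```text
time: 3.5
tool_pos: [0.5546, 0.0547, 0.0901]
ee_rot: [-0.996, 1.567, -3.112]
wrist_force: [-0.6, 0.9, 0.1]
width: 0.0003
```

```bash
python3 - <<'E'
from h import *
snap('scene','s2')
im=cv2.imread('pics/s2.png')[100:260,190:400];cv2.imwrite('pics/c2.png',cv2.resize(im,None,fx=3.6,fy=3.6,interpolation=cv2.INTER_CUBIC))
E
python3 st.py
```

```text
3.55 [0.5555 0.0547 0.0914] [-0.37 -0.22  0.57] 0.0004260633513884907 [-0.    0.14  1.48 -0.    1.52  0.54]
[[-0.001  0.855 -0.518]
 [-0.    -0.518 -0.855]
 [-1.    -0.001  0.001]]
to go tool cm [-0.   -0.02 -0.05]
tcp local y -0.03258857681740864 x 0.00041021447817268797
```

View pics/c2.png

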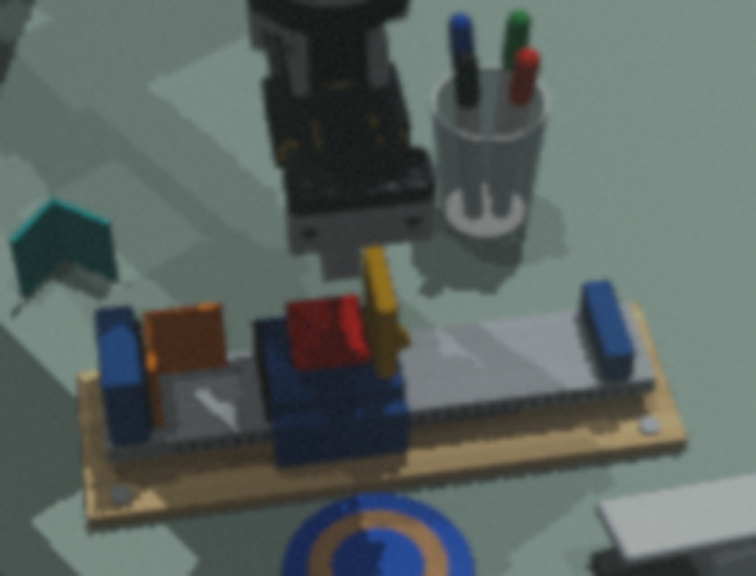

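The fingertip shows at about crop (345,275), further from the plate than I expected. I'll check that against the projected TCP.

Run:
```python
from h import *
o,R=tool();p=o['tool_pos']
for X in (p,p+[0,0,.02],p+[0,0,.04],[.551,.0475,.082],[.5628,.0677,.116],[p[0],p[1],.082]):
    print(np.round(X,3),((proj('s2',X)-[190,100])*3.6).round(0))
# fingertip bottom seen at crop (345,275): where on the vertical plane through TCP facing camera?
q=(190+345/3.6,100+275/3.6)
for z in(.082,.091,.1,.12,.14):print(z,onz('s2',q,z).round(3))
s=snap('wrist','w1');snap('top','t2')
im=cv2.imread('pics/t2.png')[150:290,185:365];a=cv2.resize(im,None,fx=2.2,fy=2.2,interpolation=cv2.INTER_CUBIC)
b=cv2.resize(cv2.imread('pics/w1.png'),(400,300));h=max(a.shape[0],300)
c=np.zeros((h,a.shape[1]+400,3),np.uint8);c[:a.shape[0],:a.shape[1]]=a;c[:300,a.shape[1]:]=b;cv2.imwrite('pics/c3.png',c)
```

```text
[0.555 0.055 0.091] [340. 313.]
[0.555 0.055 0.111] [339. 287.]
[0.555 0.055 0.131] [338. 260.]
[0.551 0.048 0.082] [325. 326.]
[0.563 0.068 0.116] [366. 277.]
[0.555 0.055 0.082] [340. 324.]
0.082 [0.528 0.081 0.082]
0.091 [0.535 0.076 0.091]
0.1 [0.542 0.07  0.1  ]
0.12 [0.557 0.057 0.12 ]
0.14 [0.573 0.045 0.14 ]
```

View pics/c3.png

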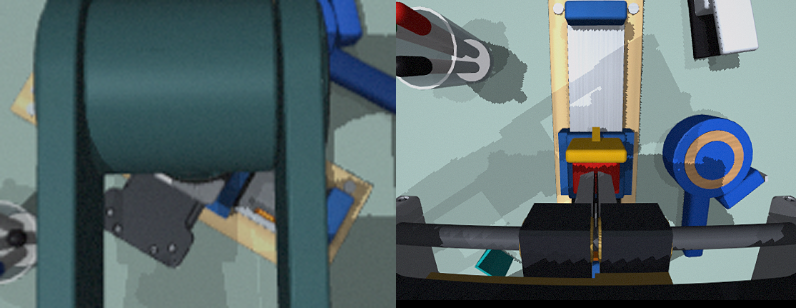

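Run:
```python
from h import *
o,R=tool();p=o['tool_pos']
print('tcp in wrist',proj('w1',p),'plate c',proj('w1',[.551,.0475,.082]),'fence top c',proj('w1',[.5659,.0727,.116]))
im=cv2.imread('pics/w1.png')[150:420,170:400];a=cv2.resize(im,None,fx=2.2,fy=2.2,interpolation=cv2.INTER_CUBIC)
b=cv2.resize(cv2.imread('pics/s2.png')[140:240,240:330],None,fx=3.2,fy=5.94*1,interpolation=cv2.INTER_NEAREST)
b=cv2.resize(cv2.imread('pics/s2.png')[150:220,255:310],None,fx=5,fy=5,interpolation=cv2.INTER_NEAREST)
c=np.zeros((600,800,3),np.uint8);c[:a.shape[0],:a.shape[1]]=a;c[:b.shape[0],515:515+b.shape[1]]=b;cv2.imwrite('pics/c4.png',c)
```

```text
tcp in wrist [280.65291297 240.49204061] plate c [279.29339195 247.1400473 ] fence top c [278.69799799 221.37379631]
```

View pics/c4.png

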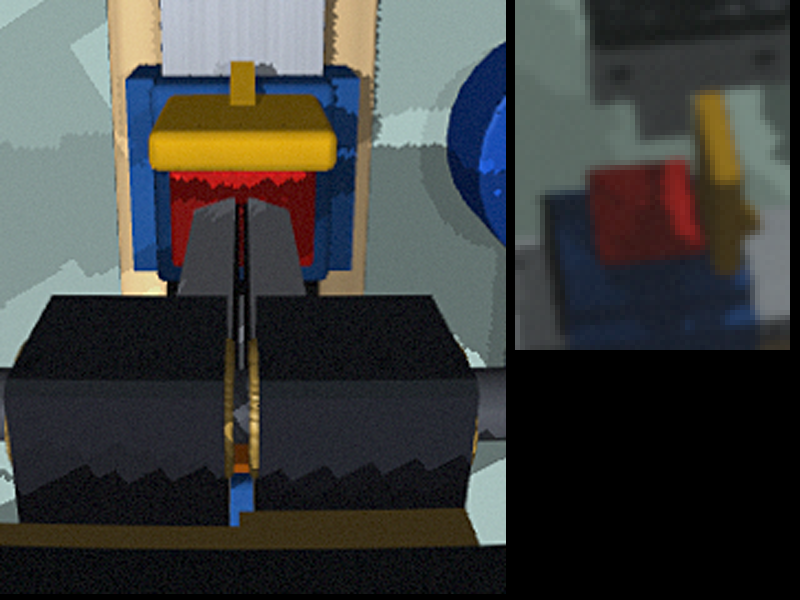

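Run:
```python
from h import *
p=np.array([.5555,.0547,.0914])
ay=np.array([.515,.857,0])
for dz in(0,.01,.02,.028):
  for s in(.008,-.008): print(dz,s,(proj('w1',p+[0,0,dz]+s*ay)).round(1), 'scene',proj('s2',p+[0,0,dz]+s*ay).round(1))
o1,d1=ray('w1',(280,240.5+2)); o2,d2=ray('s2',(284,177.4))
A=np.stack([d1,-d2],1);t=np.linalg.lstsq(A,o2-o1,rcond=None)[0];print(o1+d1*t[0],o2+d2*t[1])
print(onz('w1',(170+242/2.2,150+200/2.2),.12),np.load('pics/w1.npz')['P'][:3,3])
```

```text
0 0.008 [279.4 229.3] scene [288.5 186.3]
0 -0.008 [279.5 251.4] scene [280.4 187.3]
0.01 0.008 [279.4 234. ] scene [288.4 182.8]
0.01 -0.008 [279.5 257. ] scene [280.2 183.8]
0.02 0.008 [279.4 239.2] scene [288.3 179.1]
0.02 -0.008 [279.5 263.1] scene [280.1 180.1]
0.028 0.008 [279.4 243.7] scene [288.2 176.2]
0.028 -0.008 [279.5 268.5] scene [280.  177.2]
[0.55902752 0.05985395 0.11255431] [0.55320551 0.05617329 0.11480609]
[0.56094621 0.0630416  0.12      ] [0.59397435 0.11804521 0.29802627]
```

Both views put the real fingertip about 25 mm higher than the reported TCP, at z ≈ 0.117 instead of 0.091. The sideways position agrees. So I'll descend in small steps and go by force and pictures, not by TCP height alone.

Call:
carry_out --pt "1 0.5 0 0 0" --pt "1 0.5 0 0 0" --pt "1 0 0 0 0" --pt "1 0 0 0 0"

```text
time: 4.05
tool_pos: [0.5556, 0.0547, 0.0817]
ee_rot: [-0.84, 1.57, -2.955]
wrist_force: [-0.1, 0.8, -0.2]
width: 0.0005
```

```bash
python3 st.py
```

```text
4.05 [0.5556 0.0547 0.0817] [-0.07  0.79 -0.22] 0.00045777059529489544 [-0.    0.14  1.5  -0.    1.5   0.54]
[[-0.     0.856 -0.518]
 [-0.    -0.518 -0.856]
 [-1.    -0.     0.   ]]
to go tool cm [-0.   -0.03 -0.05]
tcp local y -0.03252410173144609 x 0.0005025869811275396
```

Call:
carry_out --pt "1 0.3 0 0 0" --pt "1 0 0 0 0"

```text
time: 4.25
tool_pos: [0.5555, 0.0547, 0.0785]
ee_rot: [-0.86, 1.57, -2.975]
wrist_force: [-0.4, -0.2, 0.4]
width: 0.0004
```

```bash
python3 st.py|head -1
python3 - <<'E'
from h import *
snap('scene','s3')
im=cv2.imread('pics/s3.png')[100:260,190:400];cv2.imwrite('pics/c5.png',cv2.resize(im,None,fx=3.6,fy=3.6,interpolation=cv2.INTER_CUBIC))
E
```

```text
4.25 [0.5555 0.0547 0.0785] [-0.42 -0.18  0.42] 0.0003952862021062967 [-0.    0.15  1.5  -0.    1.49  0.54]
```

View pics/c5.png

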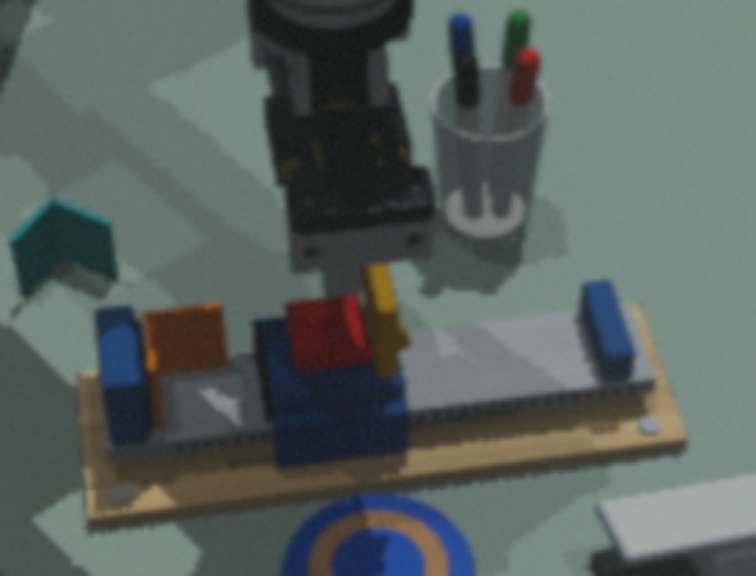

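Run:
```python
from h import *
p=np.array([.5555,.0547,.0785]);ty=np.array([.856,-.518,0]);tz=np.array([-.518,-.856,0])
for z in(.097,.122):
  for a in(.0885,-.0885):
    for b in(.0375,-.0375): print(z,a,b,((proj('s3',p+a*ty+b*tz+[0,0,z])-[190,100])*3.6).round())
for dz in(0,.01,.02,.03):print(dz,((proj('s3',p+[0,0,dz])-[190,100])*3.6).round())
```

```text
0.097 0.0885 0.0375 [286. 332.]
0.097 0.0885 -0.0375 [441. 313.]
0.097 -0.0885 0.0375 [244.  96.]
0.097 -0.0885 -0.0375 [381.  81.]
0.122 0.0885 0.0375 [284. 295.]
0.122 0.0885 -0.0375 [442. 276.]
0.122 -0.0885 0.0375 [241.  59.]
0.122 -0.0885 -0.0375 [381.  44.]
0 [340. 329.]
0.01 [340. 316.]
0.02 [340. 303.]
0.03 [339. 291.]
```

The body edges show the same offset of about +25 mm, so the whole tool really is higher than reported. That puts contact at a reported z of about 0.056. I'll continue down gently.

Call:
carry_out --pt "1 0.5 0 0 0" --pt "1 0.5 0 0 0" --pt "1 0.4 0 0 0" --pt "1 0 0 0 0"

```text
time: 4.7
tool_pos: [0.5549, 0.0547, 0.0637]
ee_rot: [-0.975, 1.569, -3.09]
wrist_force: [0.6, -0.4, -0.1]
width: 0.0004
```

Call:
carry_out --pt "1 0.3 0 0 0" --pt "1 0 0 0 0"

```text
time: 4.9
tool_pos: [0.5555, 0.0547, 0.0614]
ee_rot: [-0.882, 1.57, -2.997]
wrist_force: [-0.4, 0.6, -0.9]
width: 0.0006
```

Call:
carry_out --pt "1 0.3 0 0 0" --pt "1 0 0 0 0"

```text
time: 5.1
tool_pos: [0.5555, 0.0547, 0.0585]
ee_rot: [-0.842, 1.57, -2.957]
wrist_force: [0.3, -0.5, -0.1]
width: 0.0007
```

Call:
carry_out --pt "1 0.2 0 0 0" --pt "1 0 0 0 0"

```text
time: 5.3
tool_pos: [0.5556, 0.0547, 0.0566]
ee_rot: [-0.864, 1.57, -2.979]
wrist_force: [0.5, 0.1, 0.3]
width: 0.001
```

Call:
carry_out --pt "1 0.2 0 0 0" --pt "1 0 0 0 0"

```text
time: 5.5
tool_pos: [0.5555, 0.0546, 0.0545]
ee_rot: [-0.745, 1.57, -2.86]
wrist_force: [0.0, -0.2, -0.3]
width: 0.0004
```

Call:
carry_out --pt "1 0.2 0 0 0" --pt "1 0 0 0 0"

```text
time: 5.7
tool_pos: [0.556, 0.0546, 0.0533]
ee_rot: [1.967, 1.57, -0.148]
wrist_force: [0.1, 0.1, -0.6]
width: 0.0004
```

```bash
python3 st.py|head -1
python3 - <<'E'
from h import *
snap('scene','s4');snap('wrist','w4')
a=cv2.resize(cv2.imread('pics/s4.png')[140:230,240:330],(500,500),interpolation=cv2.INTER_CUBIC)
b=cv2.resize(cv2.imread('pics/w4.png')[160:310,230:320],(300,500),interpolation=cv2.INTER_CUBIC)
cv2.imwrite('pics/c6.png',np.hstack([a,b]))
E
```

```text
5.7 [0.556  0.0546 0.0533] [ 0.12  0.08 -0.56] 0.0003552704841171747 [-0.    0.16  1.54 -0.    1.44  0.54]
```

View pics/c6.png

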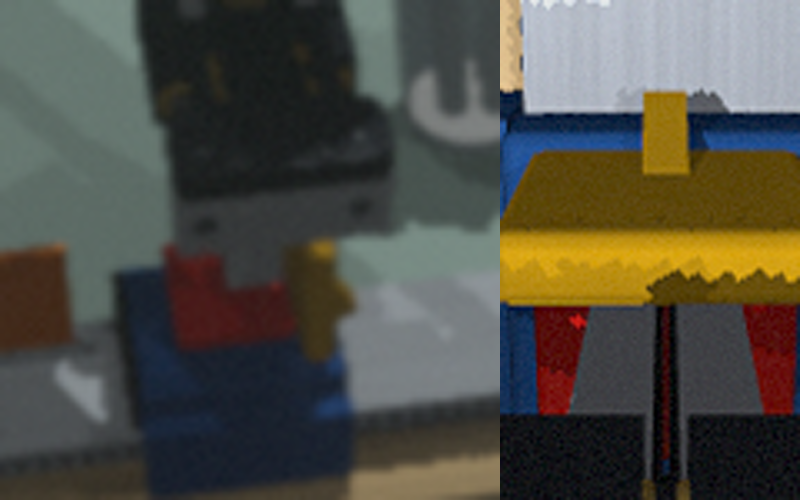

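The tip is over the plate, just short of the fence, with no contact force yet. Allowing for the finger's near edge, the offset is more like 35–40 mm. I'll back off the fence by 2 mm and keep descending until the force shows contact.

Call:
carry_out --pt "1 0.2 0 0 0.2" --pt "1 0.2 0 0.2 -0.2" --pt "1 0 0 0 0"

```text
time: 6.1
tool_pos: [0.5556, 0.0538, 0.0503]
ee_rot: [2.682, 1.568, 0.568]
wrist_force: [-1.7, 2.0, 6.5]
width: 0.0005
```

Call:
carry_out --pt "1 0.2 0 0 0" --pt "1 0 0 0 0"

```text
time: 6.3
tool_pos: [0.5556, 0.0538, 0.0484]
ee_rot: [2.636, 1.568, 0.521]
wrist_force: [-1.6, 1.5, 7.5]
width: 0.0009
```

Call:
carry_out --pt "1 0.2 0 0 0" --pt "1 0 0 0 0"

```text
time: 6.5
tool_pos: [0.5556, 0.0538, 0.0466]
ee_rot: [2.606, 1.568, 0.491]
wrist_force: [-1.7, 1.4, 6.6]
width: 0.0006
```

Call:
carry_out --pt "1 0.2 0 0 0" --pt "1 0 0 0 0"

```text
time: 6.7
tool_pos: [0.5556, 0.0538, 0.0447]
ee_rot: [2.598, 1.568, 0.484]
wrist_force: [-2.1, 0.7, 7.4]
width: 0.0005
```

The upward force of 6.5 to 7.4 N matches the release spring, so the plate is about 6 mm down. A little more.

Call:
carry_out --pt "1 0.2 0 0 0" --pt "1 0 0 0 0"

```text
time: 6.9
tool_pos: [0.5557, 0.0538, 0.0436]
ee_rot: [2.532, 1.567, 0.417]
wrist_force: [-3.5, 1.7, 11.1]
width: 0.0002
```

```bash
python3 st.py
```

```text
6.9 [0.5557 0.0538 0.0436] [-3.48  1.67 11.1 ] 0.0001557225122719098 [-0.01  0.17  1.55  0.    1.42  0.54]
[[ 0.003  0.856 -0.518]
 [ 0.001 -0.518 -0.856]
 [-1.     0.002 -0.003]]
to go tool cm [ 0.   -0.08 -0.11]
tcp local y -0.03318148365756342 x 0.0010511344573311421
```

Fully down at 11 N. Now I push along the opening direction (tool −z), keeping it held.

Call:
carry_out --pt "1 0 0 -0.2 0" --pt "1 0 0 -0.2 0" --pt "1 0 0 -0.2 0" --pt "1 0 0 -0.2 0" --pt "1 0 0 -0.2 0" --pt "1 0 0 -0.3 0" --pt "1 0 0 -0.3 0" --pt "1 0 0 -0.3 0" --pt "1 0 0 -0.3 0"

```text
time: 7.8
tool_pos: [0.5666, 0.0719, 0.0436]
ee_rot: [2.033, 1.569, -0.082]
wrist_force: [-3.6, -0.5, 11.2]
width: -0.0
```

```bash
python3 st.py
```

```text
7.8 [0.5666 0.0719 0.0436] [-3.58 -0.48 11.22] -1.1101962839224597e-06 [ 0.03  0.2   1.52 -0.    1.43  0.57]
[[ 0.002  0.856 -0.518]
 [-0.    -0.518 -0.856]
 [-1.     0.002 -0.001]]
to go tool cm [-0.   -0.07  2.  ]
tcp local y -0.012093504563178334 x 0.001041849008186508
```

Call:
carry_out --pt "1 0 0 -0.4 0" --pt "1 0 0 -0.4 0" --pt "1 0 0 -0.4 0" --pt "1 0 0 -0.4 0" --pt "1 0 0 -0.4 0" --pt "1 0 0 -0.4 0" --pt "1 0 0 -0.4 0" --pt "1 0 0 -0.4 0" --pt "1 0 0 -0.4 0" --pt "1 0 0 -0.4 0" --pt "1 0 0 -0.4 0" --pt "1 0 0 -0.4 0" --pt "1 0 0 -0.4 0" --pt "1 0 0 -0.4 0" --pt "1 0 0 -0.4 0" --pt "1 0 0 -0.4 0" --pt "1 0 0 -0.4 0" --pt "1 0 0 0 0"

```text
time: 9.6
tool_pos: [0.6021, 0.1309, 0.0436]
ee_rot: [2.497, 1.568, 0.383]
wrist_force: [-2.4, 1.0, 9.6]
width: 0.0001
```

```bash
python3 st.py
```

```text
9.6 [0.6021 0.1309 0.0436] [-2.42  0.98  9.59] 5.085791169856974e-05 [0.12 0.29 1.4  0.   1.45 0.67]
[[ 0.003  0.856 -0.517]
 [ 0.001 -0.517 -0.856]
 [-1.     0.002 -0.002]]
to go tool cm [-0.02 -0.07  8.88]
tcp local y 0.05673149281864197 x 0.0011286777970418264
```

Call:
carry_out --pt "1 0 0 -0.3 0" --pt "1 0 0 -0.3 0" --pt "1 0 0 -0.3 0" --pt "1 0 0 -0.3 0" --pt "1 0 0 -0.3 0"

```text
time: 10.1
tool_pos: [0.6095, 0.1431, 0.0436]
ee_rot: [2.263, 1.569, 0.148]
wrist_force: [-4.0, 0.7, 9.8]
width: 0.0004
```

Call:
carry_out --pt "1 0 0 -0.2 0" --pt "1 0 0 -0.2 0" --pt "1 0 0 -0.2 0"

```text
time: 10.4
tool_pos: [0.6125, 0.1482, 0.0436]
ee_rot: [2.295, 1.569, 0.18]
wrist_force: [-3.4, -0.6, 9.3]
width: 0.0005
```

Call:
carry_out --pt "1 0 0 -0.2 0" --pt "1 0 0 -0.2 0" --pt "1 0 0 -0.2 0"

```text
time: 10.7
tool_pos: [0.6141, 0.1503, 0.0436]
ee_rot: [0.193, 1.565, -1.923]
wrist_force: [-7.4, -6.1, 13.1]
width: 0.0005
```

The push force along the bar jumped to about 9 N, so the jaw is at the end stop. I'll push slightly more and hold, then lift.

Call:
carry_out --pt "1 0 0 -0.2 0" --pt "1 0 0 0 0" --pt "1 0 0 0 0" --pt "1 0 0 0 0"

```text
time: 11.1
tool_pos: [0.6158, 0.152, 0.0436]
ee_rot: [0.461, 1.566, -1.655]
wrist_force: [-6.2, -6.0, 11.5]
width: 0.0006
```

```bash
python3 st.py
python3 - <<'E'
from h import *
snap('scene','s5')
im=cv2.imread('pics/s5.png')[100:260,190:400];cv2.imwrite('pics/c7.png',cv2.resize(im,None,fx=3.6,fy=3.6,interpolation=cv2.INTER_CUBIC))
E
```

```text
11.1 [0.6158 0.152  0.0436] [-6.22 -5.95 11.48] 0.0005753933210395676 [ 0.16  0.33  1.35 -0.    1.46  0.7 ]
[[-0.     0.855 -0.519]
 [-0.005 -0.519 -0.855]
 [-1.     0.002  0.004]]
to go tool cm [ 0.05 -0.13 11.4 ]
tcp local y 0.08190720088098796 x 0.0020130210514043567
```

View pics/c7.png

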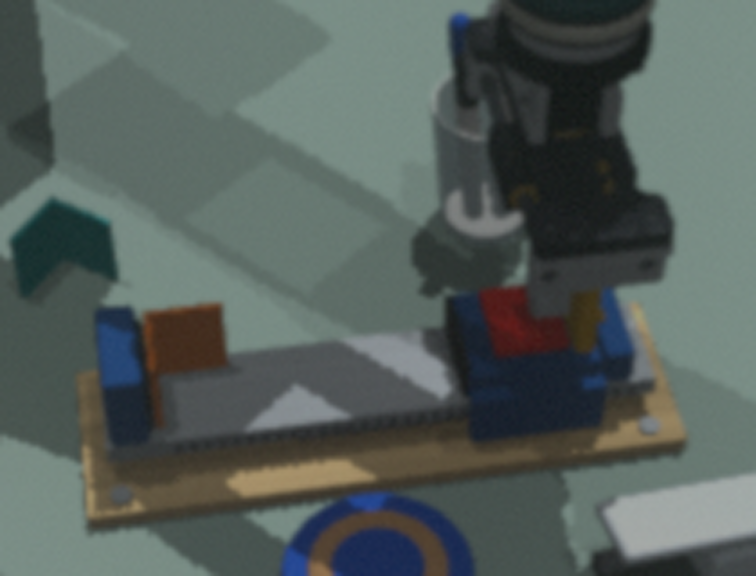

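The picture shows the jaw up against the end stop, with the guard untouched. I'll push 3 mm more to confirm it is a hard stop.

Call:
carry_out --pt "1 0 0 -0.3 0" --pt "1 0 0 0 0" --pt "1 0 0 0 0"

```text
time: 11.45
tool_pos: [0.6166, 0.1528, 0.0436]
ee_rot: [0.242, 1.563, -1.874]
wrist_force: [-8.7, -8.7, 12.1]
width: 0.0007
```

Call:
carry_out --pt "1 0 0 -0.3 0" --pt "1 0 0 0 0" --pt "1 0 0 0 0"

```text
time: 11.75
tool_pos: [0.6163, 0.1526, 0.0436]
ee_rot: [0.058, 1.557, -2.059]
wrist_force: [-13.3, -15.6, 16.1]
width: 0.0005
```

```bash
python3 st.py
python3 - <<'E'
from h import *
# blue jaw body vs stop and red-plate location (plate 10mm down -> z .072), scene view
im=cv2.imread('pics/s5.png');h=cv2.cvtColor(im,cv2.COLOR_BGR2HSV);ay=np.array([.515,.857]);org=[.5719,.0828]
for f in('s1','s5'):
    im=cv2.imread(f'pics/{f}.png');h=cv2.cvtColor(im,cv2.COLOR_BGR2HSV)
    m=cv2.inRange(h,(0,170,60),(6,255,255))|cv2.inRange(h,(174,170,60),(180,255,255));m[:, :240]=0;m[:170]=0;m[215:]=0
    ys,xs=np.nonzero(m);z=.082 if f=='s1' else .072
    L=[(onz(f,(x,y),z)[:2]-org)@ay for x,y in zip(xs,ys)];print(f,len(L),'red y min (2%)',np.percentile(L,[2,98]))
E
```

```text
11.75 [0.6163 0.1526 0.0436] [-13.31 -15.57  16.14] 0.0005176936061952999 [ 0.16  0.34  1.34 -0.01  1.47  0.71]
[[-0.007  0.854 -0.52 ]
 [-0.012 -0.52  -0.854]
 [-1.     0.001  0.014]]
to go tool cm [ 0.16 -0.12 11.48]
tcp local y 0.08273998763911998 x 0.0021061536272199075
s1 327 red y min (2%) [-0.05979593 -0.02257361]
s5 89 red y min (2%) [0.05242389 0.07135907]
```

It is a hard stop: the force rises with no more movement. The plate has moved about 112 mm, so the jaw started near 0.013. I'll ease the preload a little without dragging the jaw back, then lift straight up.

Call:
carry_out --pt "1 0 0 0.2 0" --pt "1 0 0 0.2 0" --pt "1 -0.3 0 0 0" --pt "1 -0.4 0 0 0" --pt "1 -0.5 0 0 0" --pt "1 -0.5 0 0.1 0" --pt "1 -1 0 0.2 0" --pt "1 -2 0 0 0" --pt "1 -3 0 0 0" --pt "1 -3 0 0 0" --pt "1 -3 0 0 0" --pt "1 -2 0 0 0" --pt "1 0 0 0 0"

```text
time: 13.05
tool_pos: [0.6179, 0.1549, 0.203]
ee_rot: [2.353, 1.561, 0.238]
wrist_force: [0.5, -0.1, 0.3]
width: 0.0006
```

```bash
python3 st.py
python3 - <<'E'
from h import *
snap('scene','s6')
im=cv2.imread('pics/s6.png')[100:260,190:400];cv2.imwrite('pics/c8.png',cv2.resize(im,None,fx=3.6,fy=3.6,interpolation=cv2.INTER_CUBIC))
E
```

```text
13.05 [0.6179 0.1549 0.203 ] [ 0.52 -0.08  0.33] 0.0005815740645375631 [0.16 0.27 1.1  0.   1.75 0.7 ]
[[ 0.009  0.856 -0.517]
 [ 0.002 -0.517 -0.856]
 [-1.     0.007 -0.007]]
to go tool cm [-0.08 -0.18 11.76]
tcp local y 0.08550431742047679 x 0.0022954579751887708
```

View pics/c8.png

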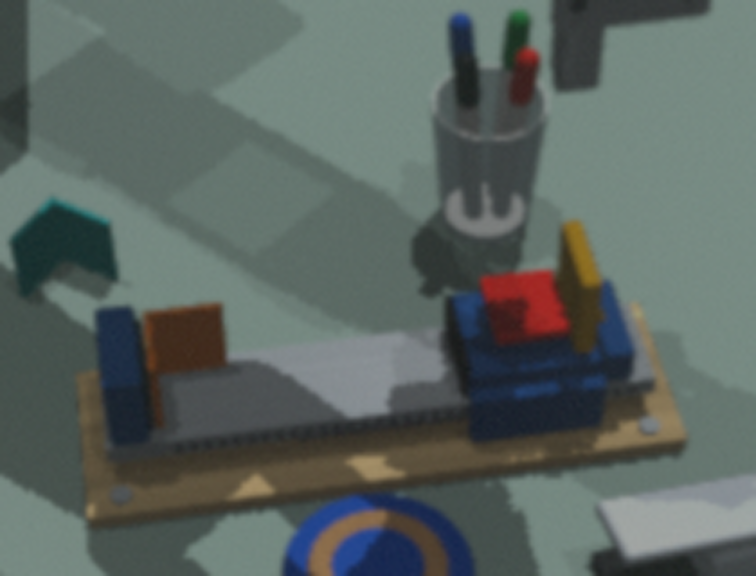

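The jaw touches the stop, the red plate is up at crop (525,305), and the guard, tumbler, tape gun and punch are at the same pixels as before. One numeric check, then I hand it in.

Run:
```python
from h import *
ay=np.array([.515,.857]);ax=np.array([.857,-.515]);org=[.5719,.0828]
for f in('s1','s6'):
    im=cv2.imread(f'pics/{f}.png');h=cv2.cvtColor(im,cv2.COLOR_BGR2HSV)
    m=cv2.inRange(h,(0,170,60),(6,255,255))|cv2.inRange(h,(174,170,60),(180,255,255));m[:, :240]=0;m[:170]=0;m[215:]=0
    ys,xs=np.nonzero(m)
    L=np.array([onz(f,(x,y),.082)[:2]-org for x,y in zip(xs,ys)]);print(f,len(L),'y',np.percentile(L@ay,[2,98]).round(4),'x',np.percentile(L@ax,[2,98]).round(4))
a=cv2.imread('pics/s1.png').astype(int);b=cv2.imread('pics/s6.png').astype(int)
for n,(x0,x1,y0,y1) in dict(guard=(228,256,182,206),tape=(212,325,238,305),punch=(352,416,232,274)).items():
    g=[cv2.Canny(i[y0:y1,x0:x1].astype(np.uint8),40,120).astype(np.float32) for i in(a,b)]
    print(n,'shift px',cv2.phaseCorrelate(cv2.GaussianBlur(g[0],(0,0),1),cv2.GaussianBlur(g[1],(0,0),1)))
robot.close_job()
```

```text
s1 327 y [-0.0598 -0.0226] x [-0.0191  0.0235]
s6 251 y [0.0516 0.089 ] x [-0.0209  0.0233]
guard shift px ((0.05005230190943699, -0.4370949799030406), 0.6490135232607523)
tape shift px ((-0.12447118365042087, 0.17641308208016682), 0.6566783770366952)
punch shift px ((0.11644874479233991, 0.4012257512053239), 0.8429758552047941)
the job is handed in; nothing more can be done
```

The clamp is open. I held the red plate fully down with the shut fingertips (spring force about 7 N, 11 N at the bottom). Then I pushed the jaw back about 111 mm until it met a hard stop, lifted straight off and handed the job in at about 13 s.

**Last checks:**
- **Jaw:** the final picture shows it against the end stop. The plate's span along the bar went from −60…−23 mm to +52…+89 mm.
- **Red plate:** it is up. Its outline measured at 82 mm height keeps the same size and side position as at the start.
- **Guard, tape gun and punch:** each shifted less than 0.5 pixel, about 1 mm.
- **Tumbler:** I checked it by eye only; it is upright at the same pixels.
- **Arm:** it is clear of everything, with the wrist force near zero.

**One disagreement:** the reported tool height read about 30 mm lower than the real fingertip. Contact with the 82 mm plate came at a reported height of about 52 mm, so I set the press by force and pictures instead.

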